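Sort the fired pottery and kiln props

ROBOT

A 6-joint arm with a two-finger parallel gripper is mounted at the origin on the work surface. World frame = base frame: x ahead of the robot, y to its left, z up, the work surface at z = 0. Lengths are in m, angles in degrees, forces in N, time in s.
With the tool pointing down it reaches from about 0.35 to 0.875 m from the base axis. Payload 4.2 kg.
Tool frame: the origin (TCP) lies midway between the tips of the shut fingers; the grasp point (between the pads) lies 19 mm behind it; x points along the fingers, y is the direction in which the jaws open and shut, and the axes are right-handed (so a half turn about x gives the same grasp; the last joint's range is limited). The gripper opens to 87 mm and grips with 3 to 60 N. Pads are 19 mm wide; open, the fingers measure 117 mm over their backs; the gripper's body (75 mm by 190 mm) begins 51 mm behind the grasp point.
Start: joints at [78.988, 22.042, 0.453, 0, -68.411, -14.817], TCP at [0.272, 0.563, 0.223] pointing down, gripper open.
Joint ranges: [-179.83, 179.83], [-69.29, 118.12], [-61.27, 80.66], [-181.25, 117.63], [-171.15, -9.14], [-177.46, 177.46]. Speed limits (degrees/s): [159.86, 159.86, 180, 180, 180, 180].

INTERFACE

Orientations are given as a 3x3 rotation matrix whose columns are the frame's x, y, z axes.
In Python, from station import r gives the robot as it stands.
- The arm moves only by the tool play_rows, never from a script. Its argument "plan" is a list that holds one entry, the list of rows, each a list of 6 numbers: the shift along the tool's x, y, z in cm, then the turn, a rotation vector about the tool's x, y, z in units of 10 degrees (1.0 is 10 degrees). A call has 1 to 5 rows; each row is the pose to reach, as a shift and turn from the pose commanded when the call began, along the tool's axes at that moment; what a row does not reach only later rows make up. A row lasts 1/8 s, in which the tool goes at most 62.5 mm and 10.7 degrees, less where a joint would pass 70% of its speed; a pose out of reach is approached as far as the arm can. A call with a gripper value outside its range is refused whole. "hand" is the opening, from 0 (shut) to 1 (fully open), set as the call begins (left out, the last holds). The fingers move at their own pace and stop on an object; the grip force is fixed at half the most. Time passes only in rows, so rows that repeat a pose let the fingers close. It gives the time, the measured TCP pose, the force and the opening at its end, in the units of the state.
- r.sense(): the state, without advancing time (a new reading comes with each control period).
- r.capture(name): name is "side" or "top" or "wrist"; returns (picture, depth): 420x560x3 uint8, blue, green, red; 420x560 float32, m along the optical axis (not along the pixel's ray), 0 where there is no reading.
- r.get_calibration(name): a dict with "vfov" (degrees; the focal length in pixels is half the picture's height over the tangent of half this angle, whatever the lens; pixels are square), "cx", "cy" (the principal point, pixels), "rvec" (rotation vector, rad) and "tvec" (3), from world to camera coordinates, as OpenCV has them. Camera axes: x right, y down, z forward; pixel columns grow to the right and rows downward; lengths in m; the calibration is good to about 2 mm. A picture is of the moment at which its call begins: read the wrist's pose just before it. get_calibration takes no time and is no camera call; for the wrist camera it gives the pose at the moment of the call.
- r.finish_job(): hands the job in, once; it reports no verdict.
The state is a dict: "time_s": time; "joints": joint angles; "joint_velocities": joint speeds; "effort": joint torques, N m; "tcp_pos": TCP position; "ee_rot": TCP orientation; "wrist_force": force on the tool from outside, world axes, zero at the start; "moment": the same for the moment, N m; "gripper_width": opening from 0.0 (shut) to 1.0 (fully open).
Only numpy, scipy, OpenCV 4.12 (cv2) and the standard library are available. Lean on these libraries where they do the work, as an engineer would, in place of code of your own. Each camera call takes 0.05 s, during which the arm holds its last target.

TASK

Clear the kiln load off the bench: stand the two handleless tumblers side by side on the hexagonal bat, well in from its edge, stand one of the two square kiln props in each bay of the wooden tray, and put the small square dish in the middle of the round bat. Everything stays upright and is set down, not dropped; leave the glaze jar and the mug with the handle where they are.

Things in the scene. Friction and masses are not known exactly. Their poses are not given: they have to be found in the camera images.
- tumbler_a: handleless fired-clay tumbler, pale buff, open at the top: round, 60 mm in diameter from 45 mm up (55 mm at the foot), 85 mm tall, wall 5 mm, about 170 g. It starts upright. Origin at the centre of its underside, z up its axis. The two tumblers are alike. Belongs on the hexagonal bat
- tumbler_b: handleless fired-clay tumbler, pale buff, open at the top: round, 60 mm in diameter from 45 mm up (55 mm at the foot), 85 mm tall, wall 5 mm, about 170 g. It starts upright. Origin at the centre of its underside, z up its axis. The two tumblers are alike. Belongs on the hexagonal bat
- prop_a: kiln prop: square post of pale refractory clay, 38 x 38 mm and 76 mm tall, with a shallow dark square recess 20 mm wide in its top, about 200 g. It starts upright. Origin at the centre of its underside, x and y square to its side faces, z up. The two props are alike. Belongs in the wooden tray
- prop_b: kiln prop: square post of pale refractory clay, 38 x 38 mm and 76 mm tall, with a shallow dark square recess 20 mm wide in its top, about 200 g. It starts upright. Origin at the centre of its underside, x and y square to its side faces, z up. The two props are alike. Belongs in the wooden tray
- dish: small square fired-clay dish, open at the top, pale buff: 58 x 58 mm, 42 mm tall, wall 6 mm, about 130 g. It starts upright. Origin at the centre of its underside, x and y square to its sides, z up. Belongs in the middle of the round bat
- hex_bat: grey hexagonal bat (flat board), fixed to the bench: 180 mm across the flats, 12 mm thick, flat top. Origin at the centre of its underside, z up, its x axis square to one pair of flats
- round_bat: grey round bat (flat disc) with two thin rings drawn on it, fixed to the bench: 180 mm in diameter, 12 mm thick, flat top. Origin at the centre of its underside, z up
- prop_tray: open plywood tray, fixed to the bench: outside 120 mm along its x, 190 mm along its y, 30 mm tall; walls and floor 6 mm thick. A 6 mm dividing wall of about the walls' height along x in the middle makes two bays, each about 108 x 86 mm inside, centred at y = +46 and y = -46 mm. Origin at the centre of its underside, z up
- glaze_jar: bystander: closed white plastic jar with a black lid, round, 56 mm in diameter, 75 mm tall, loose, about 250 g. Origin at the centre of its underside. It stands among the things; leave it alone
- mug: bystander: fired-clay mug WITH a handle, about 72 mm in diameter, 80 mm tall, loose; the handle stands out some 30 mm on its +y side. Origin at the centre of its underside. It is not one of the tumblers; leave it alone

How it is judged (in metres and radians):
At the end, for the whole second after the job is handed in: Upright (within 0.12 rad), at rest on their supports (to 5 mm): both tumblers on the hexagonal bat, centres within 70 mm of its centre; one kiln prop on the floor of each bay of the tray; the dish on the round bat, centre within 15 mm of its centre (horizontal distance between each of tumbler_a, tumbler_b and hex_bat below 0.07 m and z of tumbler_a in the frame of hex_bat between 0.008 and 0.017 m and angle between each of tumbler_a, tumbler_b, prop_a, prop_b, dish's own z axis and vertical below 0.12 rad and linear speed of each of tumbler_a, tumbler_b, prop_a, prop_b, dish below 0.02 m/s and z of tumbler_b in the frame of hex_bat between 0.008 and 0.017 m and x of prop_a in the frame of prop_tray between -0.06 and 0.06 m and y of prop_a in the frame of prop_tray between -0.095 and 0.095 m and z of prop_a in the frame of prop_tray between 0.002 and 0.011 m and x of prop_b in the frame of prop_tray between -0.06 and 0.06 m and y of prop_b in the frame of prop_tray between -0.095 and 0.095 m and z of prop_b in the frame of prop_tray between 0.002 and 0.011 m and ((y of prop_a in the frame of prop_tray above 0.01 m and y of prop_b in the frame of prop_tray below -0.01 m) or (y of prop_b in the frame of prop_tray above 0.01 m and y of prop_a in the frame of prop_tray below -0.01 m)) and horizontal distance between dish and round_bat below 0.015 m and z of dish in the frame of round_bat between 0.008 and 0.017 m); the robot touches nothing.
It fails at once if the glaze jar or the mug is shoved more than 30 mm or tipped over (distance of any of glaze_jar, mug from where it was at the start of the episode above 0.03 m or angle between any of glaze_jar, mug's own z axis and vertical above 0.4 rad).
It fails at once if a piece is dropped: let go with its underside more than 20 mm above the bat or tray floor where it belongs ((horizontal distance between tumbler_a and hex_bat below 0.1 m and z of tumbler_a in the frame of hex_bat above 0.032 m and contact force between each of the fingers, the arm and tumbler_a below 0.02 N) or (horizontal distance between tumbler_b and hex_bat below 0.1 m and z of tumbler_b in the frame of hex_bat above 0.032 m and contact force between each of the fingers, the arm and tumbler_b below 0.02 N) or (horizontal distance between prop_a and prop_tray below 0.1 m and z of prop_a in the frame of prop_tray above 0.026 m and contact force between each of the fingers, the arm and prop_a below 0.02 N) or (horizontal distance between prop_b and prop_tray below 0.1 m and z of prop_b in the frame of prop_tray above 0.026 m and contact force between each of the fingers, the arm and prop_b below 0.02 N) or (horizontal distance between dish and round_bat below 0.1 m and z of dish in the frame of round_bat above 0.032 m and contact force between each of the fingers, the arm and dish below 0.02 N)).
It also fails if it takes over 136 s, if anything falls off the work surface, if the arm or the gripper's body presses on something with over 40 N, if the wrist force passes 120 N, or if a joint passes its speed limit or range.

## Working session

There is one attempt and no reset: what is moved stays moved. The work goes in short steps, Python scripts to look and compute and a tool call to move; the robot and the scene stay as the last step left them, time stands still between calls to the robot, and variables do not carry over. Pictures are saved under pics/ and viewed, and the job is handed in when it is done.

Besides the shell and the picture viewer there is one more tool, called after "Request:" as name(argument=value, ...) on one line, values as JSON. play_rows: Moves the arm, as the interface text tells. Its arguments: {"type":"object","properties":{"plan":{"type":"array","items":{"type":"array","items":{"type":"array","items":{"type":"number"}}}},"hand":{"type":"number"}},"required":["plan"]}

```bash
mkdir -p pics; ls; cat > h.py <<'E'
import numpy as np, cv2
from station import r
def cal(n):
    c=r.get_calibration(n); f=210/np.tan(np.radians(c["vfov"])/2)
    K=np.array([[f,0,c["cx"]],[0,f,c["cy"]],[0,0,1]]); R,_=cv2.Rodrigues(np.array(c["rvec"],float)); return K,R,np.array(c["tvec"],float).ravel()
def cast(C,uv,z):
    K,R,t=C; uv=np.atleast_2d(np.array(uv,float)); d=np.c_[uv,np.ones(len(uv))]@np.linalg.inv(K).T@R; o=-R.T@t
    return o+d*((z-o[2])/d[:,2])[:,None]
def cloud(C,D):
    K,R,t=C; v,u=np.mgrid[:D.shape[0],:D.shape[1]]
    p=np.stack([(u-K[0,2])/K[0,0]*D,(v-K[1,2])/K[1,1]*D,D],-1); return (p-t)@R
def proj(C,P):
    K,R,t=C; q=(np.atleast_2d(P)@R.T+t)@K.T; return q[:,:2]/q[:,2:]
E
python3 - <<'E'
from h import *
print(r.sense())
for n in("side","top","wrist"):
    C=cal(n); im,d=r.capture(n); cv2.imwrite(f"pics/{n}0.png",im); np.savez(f"{n}0.npz",im=im,d=d,K=C[0],R=C[1],t=C[2]); print(n,C,r.get_calibration(n),-C[1].T@C[2])
E
```

```text
pics
{'time_s': 0.0, 'joints': array([ 7.89871739e+01,  2.20883346e+01,  3.80585280e-01, -2.94793135e-02,
       -6.84108144e+01, -1.48174147e+01]), 'joint_velocities': array([-0.01491693, -0.0033428 ,  0.01769241,  0.09650108,  0.00373495,
       -0.01823145]), 'effort': array([-9.93902286e-04, -3.90662169e+01,  1.87403387e+01,  4.21998248e+00,
        1.10319440e-02, -1.91099930e-04]), 'tcp_pos': array([0.27202679, 0.56203014, 0.2214894 ]), 'ee_rot': array([[-8.64897843e-04, -4.35876148e-01, -9.00006242e-01],
       [-1.93978273e-03, -9.00004154e-01,  4.35877001e-01],
       [-9.99997745e-01,  2.12280564e-03, -6.70933727e-05]]), 'wrist_force': array([-0.42263376, -0.59584409,  0.47867858]), 'moment': array([-0.02306127,  0.0083978 , -0.04366128]), 'gripper_width': 0.9977070180882356}
side (array([[425.93226461,   0.        , 282.7767678 ],
       [  0.        , 425.93226461, 213.75788292],
       [  0.        ,   0.        ,   1.        ]]), array([[ 0.80829033, -0.58855079, -0.01657404],
       [-0.29020617, -0.37374812, -0.88096125],
       [ 0.51229593,  0.71688235, -0.47289806]
[... 745 characters left out ...]
2.19167847,  0.10692062]), 'tvec': array([-0.02531181,  0.55672669,  0.97163356])} [0.49369801 0.01370593 1.00535143]
wrist (array([[306.97531652,   0.        , 280.81683229],
       [  0.        , 306.97531652, 210.16724828],
       [  0.        ,   0.        ,   1.        ]]), array([[-0.43525982, -0.90030393,  0.00131456],
       [-0.86962014,  0.42080253,  0.25823642],
       [-0.23304443,  0.11125677, -0.96608086]]), array([ 0.62390353, -0.03171691,  0.39030774])) {'vfov': 68.75160091754313, 'cx': 280.81683228796834, 'cy': 210.16724827501412, 'rvec': array([-1.58547146,  2.5278328 ,  0.33119093]), 'tvec': array([ 0.62405732, -0.03168262,  0.39027536])} [0.33493752 0.53162497 0.38443914]
```

View pics/top0.png

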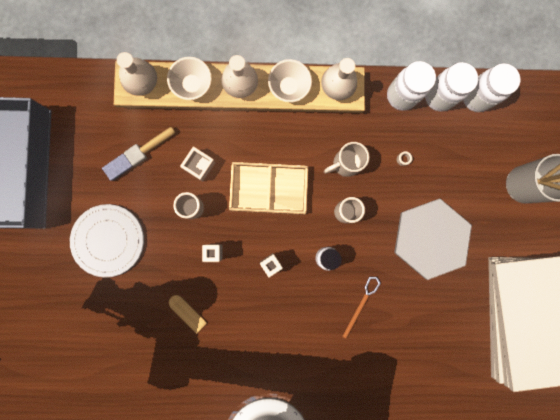

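View pics/side0.png

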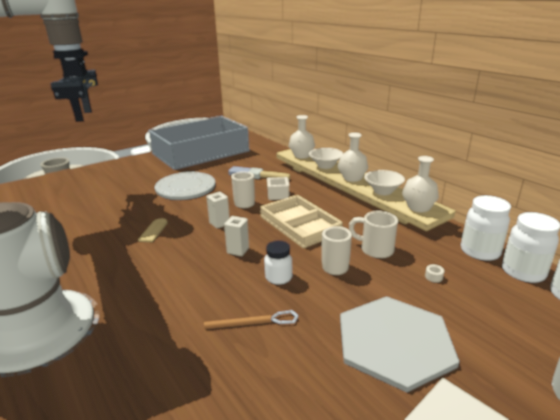

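View pics/wrist0.png

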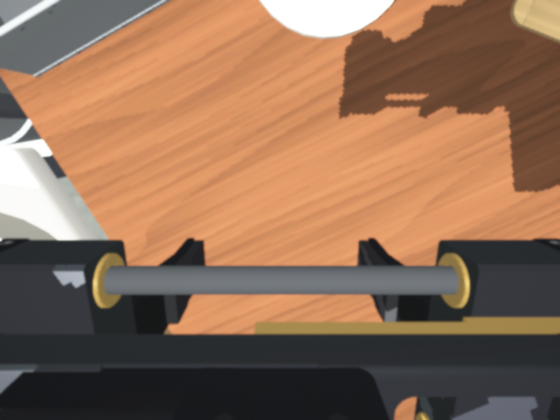

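The top view shows:
- **Tumblers:** (189,205) and (350,210).
- **Mug:** (351,159).
- **Jar:** (329,259).
- **Props:** (211,254) and (271,266).
- **Dish:** (198,163).
- **Tray:** (269,188).
- **Bats:** hexagonal at (433,239), round at (107,240).

The side view agrees with this. Next I'll measure.

```bash
python3 - <<'E'
from h import *
from scipy import ndimage
for n in("top","side"):
    z=np.load(n+"0.npz"); C=(z["K"],z["R"],z["t"]); P=cloud(C,z["d"]); 
    tb=P[(abs(P[...,2])<.01)&(P[...,0]>.3)&(P[...,0]<.7)&(abs(P[...,1])<.4)&(z["d"]>0)]; print(n,"table z",np.median(tb[:,2]),tb[:,2].std())
    m=(P[...,2]>.035)&(P[...,2]<.12)&(P[...,0]>.3)&(P[...,0]<.69)&(abs(P[...,1])<.5)&(z["d"]>0)
    l,k=ndimage.label(m)
    for i in range(1,k+1):
        q=P[l==i]
        if len(q)<40: continue
        zt=np.percentile(q[:,2],97); t=q[q[:,2]>zt-.006]; v,u=np.where(l==i)
        (c,s,a)=cv2.minAreaRect((t[:,:2]*1000).astype(np.float32))
        print(n,"px",u.mean().round(),v.mean().round(),len(q),"ztop",zt.round(3),"mid",np.round(c,1),"size",np.round(s,1),"ang",round(a,1))
    if n=="top":
        # mask shapes on planes
        im=z["im"]; hsv=cv2.cvtColor(im,cv2.COLOR_BGR2HSV)
        for nm,(x0,y0,x1,y1),zz in(("hex",(388,192,482,285),.012),("round",(62,198,152,282),.012)):
            mm=np.zeros(im.shape[:2],np.uint8); mm[y0:y1,x0:x1]=((hsv[...,1]<70)&(hsv[...,2]>90))[y0:y1,x0:x1]*255
            c=max(cv2.findContours(mm,0,1)[0],key=cv2.contourArea)[:,0]; h=cv2.convexHull(c)[:,0]
            w=cast(C,h,zz); M=cv2.moments((w[:,:2]*1000).astype(np.float32)); print(nm,M["m10"]/M["m00"],M["m01"]/M["m00"],M["m00"])
            if nm=="hex":
                ap=cv2.approxPolyDP((w[:,:2]*1000).astype(np.float32),12,True)[:,0]; print(ap)
        mm=(P[...,2]>.018)&(P[...,2]<.045)&(P[...,0]>.48)&(P[...,0]<.64)&(P[...,1]>-.08)&(P[...,1]<.14)
        l,k=ndimage.label(mm); i=np.argmax(np.bincount(l.ravel())[1:])+1
        t=P[l==i]; print("tray",cv2.minAreaRect((t[:,:2]*1000).astype(np.float32)),np.percentile(t[:,2],[3,50,97]))
E
```

```text
top table z 0.0008999198201774029 0.002602418028500232
top px 196.0 166.0 179 ztop 0.045 mid [674.4 183.4] size [59.2 57.4] ang 57.9
top px 345.0 166.0 272 ztop 0.083 mid [ 670.6 -194.7] size [36.3 71.7] ang 0.7
top px 187.0 205.0 341 ztop 0.088 mid [567.3 196.2] size [57.9 57. ] ang 46.7
top px 350.0 209.0 350 ztop 0.088 mid [ 561.8 -188.2] size [56.7 57.3] ang 1.4
top px 211.0 252.0 313 ztop 0.079 mid [456.7 139.7] size [34.9 37.6] ang 0.7
top px 328.0 258.0 440 ztop 0.078 mid [ 444.3 -140.8] size [46.8 47.5] ang 0.5
top px 270.0 265.0 277 ztop 0.079 mid [429.1  -0.8] size [38.3 37.4] ang 34.5
hex 495.11101130890614 -413.35770841204504 28811.12496915087
[[ 595.7765  -432.97308]
 [ 530.31494 -512.1207 ]
 [ 428.8072  -491.99738]
 [ 392.97104 -396.61218]
 [ 459.89005 -315.74228]
 [ 550.992   -329.31036]]
round 482.19974254045906 402.9801161544248 25422.808203456923
tray ((598.2623291015625, 10.9202880859375), (182.30686950683594, 80.6724624633789), 87.90534210205078) [0.02345978 0.02962843 0.0333883 ]
side table z 0.0013968389456105869 0.0018339076772568457
side px 243.0 184.0 505 ztop 0.086 mid [566.1 196.5] size [58.9 57. ] ang 77.2
side px 275.0 184.0 120 ztop 0.045 mid [672.9 182.6] size [62.9 55.1] ang 59.3
side px 217.0 204.0 402 ztop 0.078 mid [456.4 139.9] size [39.3 42.8] ang 1.1
side px 374.0 231.0 689 ztop 0.081 mid [ 670.1 -196. ] size [71.2 38. ] ang 89.6
side px 236.0 229.0 503 ztop 0.078 mid [428.7  -1.3] size [40.2 38.3] ang 31.3
side px 336.0 244.0 908 ztop 0.087 mid [ 560.5 -189.4] size [59.5 57.8] ang 47.5
side px 278.0 255.0 704 ztop 0.077 mid [ 444.7 -142.2] size [49.3 46.9] ang 53.5
```

```bash
python3 - <<'E'
from h import *
from scipy import ndimage
for n in("top","side"):
    z=np.load(n+"0.npz"); C=(z["K"],z["R"],z["t"]); P=cloud(C,z["d"]); X,Y,Z=P[...,0],P[...,1],P[...,2]
    ok=z["d"]>0
    def box(x0,x1,y0,y1,z0,z1,nm):
        q=P[ok&(X>x0)&(X<x1)&(Y>y0)&(Y<y1)&(Z>z0)&(Z<z1)]; print(n,nm,len(q),np.round(cv2.minAreaRect((q[:,:2]*1000).astype(np.float32))[:2],1).tolist() if 0 else cv2.minAreaRect((q[:,:2]*1000).astype(np.float32)))
    box(.61,.75,.12,.25,.037,.06,"dish")
    box(.5,.69,-.12,.14,.022,.035,"tray")
    box(.36,.61,.28,.52,.008,.02,"round")
    box(.36,.61,-.54,-.28,.008,.02,"hex")
    box(.6,.76,-.28,-.11,.05,.1,"mug")
    q=P[ok&(X>.61)&(X<.75)&(Y>.1)&(Y<.25)&(Z>.012)]; print(len(q),q[:,:2].min(0),q[:,:2].max(0))
    q=P[ok&(X>.3)&(X<.8)&(Y>-.55)&(Y<.55)&(Z>.03)]; print("shelf min x",np.percentile(q[q[:,0]>.735][:,0],[0,2]) )
im=np.load("top0.npz")["im"]; cv2.imwrite("pics/t1.png",cv2.resize(im[130:290,60:260],None,fx=4,fy=4)[:600])
cv2.imwrite("pics/t2.png",cv2.resize(im[130:280,220:400],None,fx=4,fy=4))
E
```

```text
top dish 233 ((674.5554809570312, 183.25564575195312), (58.98545837402344, 58.229949951171875), 57.47393035888672)
top tray 745 ((618.02099609375, 6.1663970947265625), (190.36392211914062, 120.51092529296875), 87.90534210205078)
top round 4169 ((482.97796630859375, 403.6356506347656), (177.62030029296875, 177.75067138671875), 0.7315121293067932)
top hex 4349 ((496.6820983886719, -412.90283203125), (205.39279174804688, 181.56715393066406), 50.16303253173828)
top mug 395 ((677.3284301757812, -186.2220458984375), (70.53858184814453, 99.09916687011719), 52.90253448486328)
368 [0.61128087 0.10024988] [0.71198355 0.22199653]Traceback (most recent call last):
  File "<stdin>", line 14, in <module>
    return _quantile_unchecked(
        a, q, axis, out, overwrite_input, method, keepdims, weights)
    return _ureduce(a,
                    func=_quantile_ureduce_func,
    ...<5 lines>...
                    overwrite_input=overwrite_input,
                    method=method)
    r = func(a, **kwargs)
    result = _quantile(arr,
                       quantiles=q,
    ...<2 lines>...
                       out=out,
                       weights=wgt)
    slices_having_nans = np.isnan(arr[-1, ...])
                                  ~~~^^^^^^^^^
IndexError: index -1 is out of bounds for axis 0 with size 0
```

```bash
cat > go.py <<'E'
import sys
from h import *
from scipy.spatial.transform import Rotation as Ro
def tgt(yaw):
    a=np.radians(yaw); y=np.array([np.cos(a),np.sin(a),0]); x=np.array([0,0,-1.]); return np.c_[x,y,np.cross(x,y)]
def show(x,y,z,yaw):
    s=r.sense(); R=s["ee_rot"]; p=s["tcp_pos"]
    c=min((tgt(yaw),tgt(yaw+180)),key=lambda T:Ro.from_matrix(R.T@T).magnitude())
    d=R.T@(np.array([x,y,z])-p)*100; w=Ro.from_matrix(R.T@c).as_rotvec(degrees=True)/10
    print("now",p.round(4),"j",s["joints"].round(1),"hand",round(s["gripper_width"],3),"F",s["wrist_force"].round(1),"t",s["time_s"])
    print("shift",d.round(2),"turn",w.round(3),"len",np.linalg.norm(d).round(1))
if __name__=="__main__": show(*map(float,sys.argv[1:5]))
E
python3 go.py .567 .196 .2 90
python3 - <<'E'
from h import *
z=np.load("top0.npz"); P=cloud((z["K"],z["R"],z["t"]),z["d"]); X,Y,Z=P[...,0],P[...,1],P[...,2]
m=(X>.70)&(Y>-.4)&(Y<.45)&(Z>.015)
for y in np.arange(-.3,.42,.06):
    q=P[m&(abs(Y-y)<.03)]; print(y.round(2),q[:,0].min().round(3),q[:,2].max().round(3), q[q[:,2]>.05][:,0].min().round(3) if (q[:,2]>.05).any() else None)
im=z["im"]; cv2.imwrite("pics/t1.png",cv2.resize(im[130:280,70:270],None,fx=4,fy=4)); cv2.imwrite("pics/t2.png",cv2.resize(im[130:280,220:420],None,fx=4,fy=4))
E
```

```text
now [0.2721 0.5622 0.2217] j [ 79.   22.1   0.4  -0.  -68.4 -14.8] hand 0.998 F [ 0.3 -0.5  0.3] t 0.15
shift [  2.21  20.1  -42.5 ] turn [-2.584e+00  2.000e-03 -9.000e-03] len 47.1
-0.3 0.7 0.124 0.829
-0.24 0.7 0.084 0.7
-0.18 0.701 0.173 0.701
-0.12 0.815 0.172 0.829
-0.06 0.815 0.083 0.819
0.0 0.815 0.082 0.821
0.06 0.814 0.172 0.827
0.12 0.815 0.171 0.83
0.18 0.7 0.083 0.819
0.24 0.739 0.082 0.821
0.3 0.7 0.172 0.826
0.36 0.7 0.171 0.829
```

View pics/t2.png

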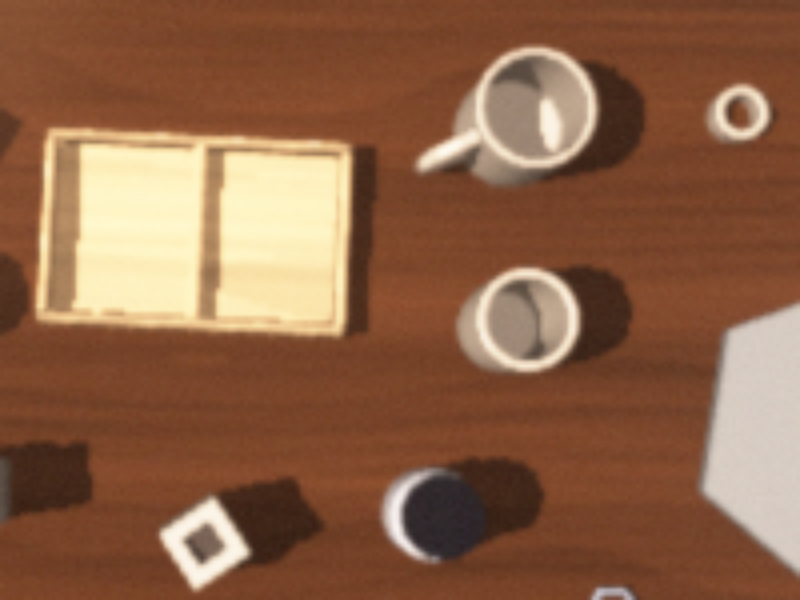

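The enlarged view shows the mug at (535,105) with its handle pointing away from tumbler_a at (527,320). The tray bays are empty. I'm starting with tumbler_b at (567,196) mm.

Request:
play_rows(plan=[[[0.2,2,-4.2,-0.3,0,0],[0.5,4.2,-9,-0.6,0,0],[0.8,6.5,-14,-0.9,0,0],[1.1,9,-19,-1.2,0,0],[1.4,11.2,-24,-1.5,0,0]]], hand=1)

```text
time_s: 0.78
tcp_pos: [0.4402, 0.3555, 0.2083]
ee_rot: [[-0.0, -0.186, -0.983], [-0.0, -0.983, 0.186], [-1.0, 0.0, 0.0]]
wrist_force: [0.9, 0.5, -0.5]
gripper_width: 0.997
```

```bash
python3 go.py .567 .196 .2 90
```

```text
now [0.4402 0.3555 0.2083] j [ 55.3  16.9  -9.3  -0.  -63.8  24. ] hand 0.997 F [ 0.9  0.5 -0.5] t 0.775
shift [  0.83  13.32 -15.43] turn [-1.071e+00  1.000e-03 -1.000e-03] len 20.4
```

Request:
play_rows(plan=[[[0.2,3,-3.5,-0.3,0,0],[0.4,6.5,-7.5,-0.6,0,0],[0.6,10,-11.6,-0.9,0,0],[0.8,13.3,-15.4,-1.07,0,0],[0.8,13.3,-15.4,-1.07,0,0]]])

```text
time_s: 1.4
tcp_pos: [0.5669, 0.1948, 0.1996]
ee_rot: [[-0.001, -0.007, -1.0], [-0.001, -1.0, 0.007], [-1.0, 0.001, 0.001]]
wrist_force: [-0.9, -0.2, -0.5]
gripper_width: 0.999
```

```bash
cat > look.py <<'E'
import sys
from h import *
n=sys.argv[1]; C=cal(n); im,d=r.capture(n); cv2.imwrite(f"pics/{sys.argv[2]}.png",im); np.savez(sys.argv[2]+".npz",im=im,d=d,K=C[0],R=C[1],t=C[2])
E
python3 go.py .567 .196 .041 90; python3 look.py wrist w1
```

```text
now [0.5669 0.1948 0.1996] j [ 34.4  20.6  -5.2   0.  -64.3  55.2] hand 0.999 F [-0.9 -0.2 -0.5] t 1.4
shift [15.86 -0.14 -0.02] turn [-0.042  0.007 -0.006] len 15.9
```

View pics/w1.png

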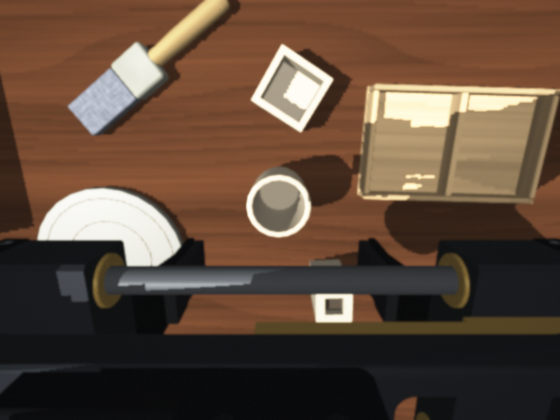

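The wrist view shows tumbler_b's rim at (279,205), roughly centred between the fingers, with the dish at (291,88) and the tray to the right. I'll cross-check positions from this view.

```bash
python3 - <<'E'
from h import *
z=np.load("w1.npz"); C=(z["K"],z["R"],z["t"]); im=z["im"]; P=cloud(C,z["d"])
g=(cv2.cvtColor(im,cv2.COLOR_BGR2HSV)[...,1]<90)&(im.max(2)>140)
def rim(x0,x1,y0,y1,zl,zh,nm):
    m=(P[...,0]>x0)&(P[...,0]<x1)&(P[...,1]>y0)&(P[...,1]<y1)&(P[...,2]>zl)&(P[...,2]<zh)
    m[240:]=0
    q=P[m]; print(nm,len(q),cv2.minAreaRect((q[:,:2]*1000).astype(np.float32)),q[:,2].max(),q[:,:2].mean(0) if len(q) else 0)
rim(.52,.62,.14,.25,.078,.095,"tumb"); rim(.62,.73,.13,.24,.037,.05,"dish"); rim(.54,.70,-.12,.12,.024,.04,"tray")
rim(.35,.62,.28,.52,.008,.02,"round")
E
```

```text
tumb 1116 ((566.2479858398438, 197.34811401367188), (58.640079498291016, 58.97520065307617), 59.772037506103516) 0.0877025723765866 [0.56617026 0.19722269]
dish 1507 ((673.08984375, 184.09495544433594), (58.27592086791992, 58.236488342285156), 58.092735290527344) 0.04526021053148162 [0.674837   0.18385764]
tray 4713 ((616.347900390625, 7.172935485839844), (191.01658630371094, 120.35738372802734), 87.93341827392578) 0.033034058932267026 [0.62032894 0.00301301]
round 5485 ((539.1633911132812, 404.1416015625), (169.40098571777344, 63.81260299682617), 89.26038360595703) 0.015794178267308865 [0.53488668 0.4031459 ]
```

Request:
play_rows(plan=[[[5,-0.2,0,0,0,0],[10,-0.2,0,0,0,0],[14,-0.2,0,0,0,0],[15.8,-0.2,0,0,0,0],[15.8,-0.2,0,0,0,0]]])

```text
time_s: 2.08
tcp_pos: [0.5641, 0.2, 0.041]
ee_rot: [[-0.003, -0.001, -1.0], [-0.002, -1.0, 0.001], [-1.0, 0.002, 0.003]]
wrist_force: [-0.1, 0.2, -0.1]
gripper_width: 0.998
```

Request:
play_rows(plan=[[[0,0,0,0,0,0],[0,0,0,0,0,0],[0,0,0,0,0,0],[0,0,0,0,0,0],[0,0,0,0,0,0]]], hand=0)

```text
time_s: 2.7
tcp_pos: [0.5661, 0.1994, 0.0434]
ee_rot: [[0.001, -0.002, -1.0], [-0.0, -1.0, 0.002], [-1.0, 0.0, -0.001]]
wrist_force: [-1.9, -2.2, 4.5]
gripper_width: 0.665
```

Request:
play_rows(plan=[[[0,0,0,0,0,0],[0,0,0,0,0,0],[-1.5,0,0,0,0,0],[-4,0,0,0,0,0],[-8,0,0,0,0,0]]])

```text
time_s: 3.32
tcp_pos: [0.5646, 0.1993, 0.122]
ee_rot: [[-0.004, -0.003, -1.0], [-0.001, -1.0, 0.003], [-1.0, 0.001, 0.004]]
wrist_force: [-0.2, 1.0, -1.2]
gripper_width: 0.666
```

Request:
play_rows(plan=[[[-4,0,0,0,0,0],[-8,0,0,0,0,0],[-8,0,0,0,0,0]]])

```text
time_s: 3.7
tcp_pos: [0.5676, 0.2009, 0.2068]
ee_rot: [[0.008, -0.002, -1.0], [0.005, -1.0, 0.002], [-1.0, -0.005, -0.008]]
wrist_force: [0.9, 0.3, -1.6]
gripper_width: 0.667
```

```bash
python3 go.py .535 -.415 .2 90; python3 look.py side s1
```

```text
now [0.5676 0.2009 0.2068] j [ 34.9  20.2  -4.7   0.  -64.6  55. ] hand 0.667 F [ 0.9  0.3 -1.6] t 3.7
shift [ 0.36 61.6   3.15] turn [-0.01  -0.044  0.027] len 61.7
```

View pics/s1.png

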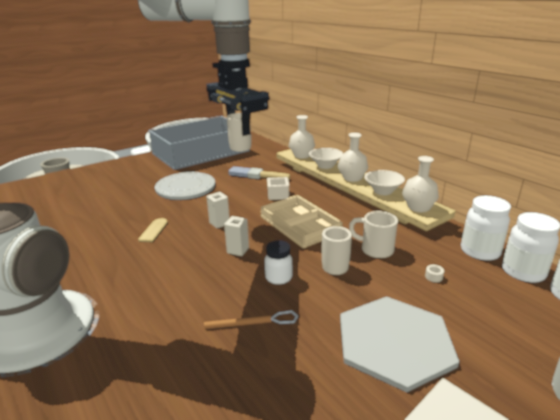

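The side view shows tumbler_b held upright under the gripper at (240,130). Now carrying it to the hexagonal bat.

Request:
play_rows(plan=[[[0,2.5,0.1,0,0,0],[0,7,0.3,0,0,0],[0,12,0.6,0,0,0],[0,17,0.8,0,0,0],[0,22,1,0,0,0]]])

```text
time_s: 4.38
tcp_pos: [0.5535, -0.0228, 0.2007]
ee_rot: [[-0.004, -0.003, -1.0], [-0.0, -1.0, 0.003], [-1.0, 0.0, 0.004]]
wrist_force: [-0.0, 0.1, -1.9]
gripper_width: 0.668
```

Request:
play_rows(plan=[[[0,5,0.3,0,0,0],[0,10,0.6,0,0,0],[0,15,0.8,0,0,0],[0,20,1,0,0,0],[0,25,1.3,0,0,0]]])

```text
time_s: 5.0
tcp_pos: [0.5397, -0.2723, 0.2005]
ee_rot: [[-0.004, -0.003, -1.0], [0.001, -1.0, 0.003], [-1.0, -0.001, 0.004]]
wrist_force: [0.4, -0.4, -1.4]
gripper_width: 0.67
```

```bash
python3 go.py .535 -.415 .2 90
```

```text
now [ 0.5397 -0.2723  0.2005] j [-11.5  21.1  -4.3  -0.  -64.9 101.3] hand 0.67 F [ 0.4 -0.4 -1.4] t 5.0
shift [ 0.03 14.27  0.43] turn [-0.018  0.021  0.008] len 14.3
```

Request:
play_rows(plan=[[[0,4.5,0.1,0,0,0],[0,9,0.3,0,0,0],[0,13,0.4,0,0,0],[0,14.2,0.4,0,0,0],[0,14.2,0.4,0,0,0]]])

```text
time_s: 5.62
tcp_pos: [0.536, -0.4127, 0.2006]
ee_rot: [[-0.003, -0.004, -1.0], [0.002, -1.0, 0.004], [-1.0, -0.002, 0.003]]
wrist_force: [-0.0, 0.0, -2.4]
gripper_width: 0.664
```

```bash
python3 go.py .535 -.415 .056 90; python3 look.py wrist w2;python3 look.py side s2;  python3 go.py .535 -.415 .056 90; python3 - <<'E'
from h import *
for n in("w2","s2"):
    z=np.load(n+".npz"); P=cloud((z["K"],z["R"],z["t"]),z["d"]); m=(P[...,0]>.37)&(P[...,0]<.62)&(P[...,1]<-.28)&(P[...,1]>-.54)&(P[...,2]>.008)&(P[...,2]<.02)
    if n[0]=="w": m[240:]=0
    q=P[m]; print(n,len(q),cv2.minAreaRect((q[:,:2]*1000).astype(np.float32)),np.median(q[:,2]),q[:,:2].mean(0))
E
```

```text
now [ 0.536  -0.4127  0.2006] j [-23.9  28.    6.8  -0.  -69.  113.7] hand 0.664 F [-0.   0.  -2.4] t 5.625
shift [14.46  0.26  0.06] turn [-0.024  0.017  0.011] len 14.5
now [ 0.5369 -0.4114  0.2018] j [-23.8  27.9   6.8  -0.  -69.  113.7] hand 0.668 F [ 0.4 -0.6 -1.3] t 5.725
shift [14.58  0.37  0.17] turn [-0.011  0.008  0.007] len 14.6
w2 9214 ((535.2238159179688, -414.2503356933594), (190.7045135498047, 121.26355743408203), 89.72315216064453) 0.012862082555332544 [ 0.53676326 -0.41336086]
s2 7448 ((496.056884765625, -413.0360107421875), (208.84112548828125, 180.59690856933594), 50.3499755859375) 0.01321039886636341 [ 0.48952548 -0.42099649]
```

View pics/w2.png

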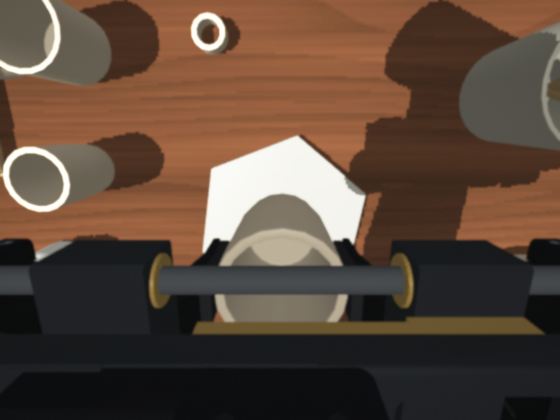

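View pics/s2.png

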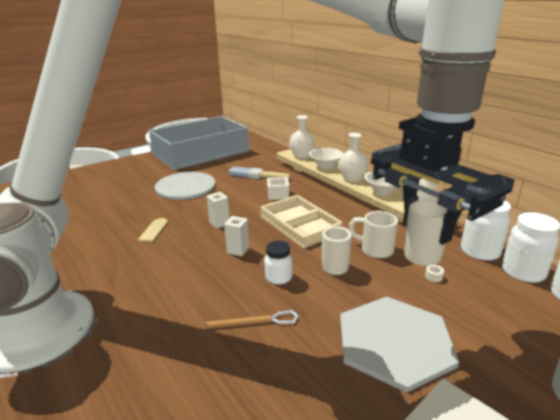

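Both views show the tumbler upright over the far half of the hexagonal bat, whose centre is at (496,-413) mm. Lowering it.

Request:
play_rows(plan=[[[4,0.1,0.1,0,0,0],[8.5,0.1,0.1,0,0,0],[12,0.1,0.1,0,0,0],[13.5,0.1,0.1,0,0,0],[14,0.1,0.1,0,0,0]]])

```text
time_s: 6.35
tcp_pos: [0.5368, -0.4127, 0.0625]
ee_rot: [[-0.0, -0.001, -1.0], [-0.0, -1.0, 0.001], [-1.0, 0.0, 0.0]]
wrist_force: [1.0, 0.2, -1.3]
gripper_width: 0.669
```

Request:
play_rows(plan=[[[0.1,0,0,0,0,0],[0.2,0,0,0,0,0],[0.3,0,0,0,0,0],[0.3,0,0,0,0,0]]])

```text
time_s: 6.85
tcp_pos: [0.5365, -0.4135, 0.06]
ee_rot: [[0.001, -0.002, -1.0], [-0.0, -1.0, 0.002], [-1.0, 0.0, -0.001]]
wrist_force: [0.3, -0.3, -2.4]
gripper_width: 0.664
```

Request:
play_rows(plan=[[[0.1,0,0,0,0,0],[0.2,0,0,0,0,0],[0.3,0,0,0,0,0],[0.3,0,0,0,0,0]]])

```text
time_s: 7.35
tcp_pos: [0.5363, -0.4133, 0.0564]
ee_rot: [[-0.0, -0.002, -1.0], [0.0, -1.0, 0.002], [-1.0, -0.0, 0.0]]
wrist_force: [-0.3, -0.2, -1.8]
gripper_width: 0.668
```

Request:
play_rows(plan=[[[0.1,0,0,0,0,0],[0.15,0,0,0,0,0],[0.15,0,0,0,0,0]]])

```text
time_s: 7.72
tcp_pos: [0.5365, -0.4134, 0.0554]
ee_rot: [[0.0, -0.002, -1.0], [-0.0, -1.0, 0.002], [-1.0, 0.0, -0.0]]
wrist_force: [-0.6, 0.4, 0.6]
gripper_width: 0.669
```

Contact: the measured weight has come off the wrist. Opening the gripper.

Request:
play_rows(plan=[[[0.05,0,0,0,0,0],[0.05,0,0,0,0,0],[0.05,0,0,0,0,0],[0.05,0,0,0,0,0],[0.05,0,0,0,0,0]]], hand=1)

```text
time_s: 8.35
tcp_pos: [0.5364, -0.4133, 0.0545]
ee_rot: [[0.0, -0.002, -1.0], [-0.0, -1.0, 0.002], [-1.0, 0.0, -0.0]]
wrist_force: [-0.3, 0.4, 0.3]
gripper_width: 0.987
```

Request:
play_rows(plan=[[[-2,0,0,0,0,0],[-6,0,0,0,0,0],[-11,0,0,0,0,0],[-14.5,0,0,0,0,0],[-14.5,0,0,0,0,0]]])

```text
time_s: 8.98
tcp_pos: [0.538, -0.4143, 0.204]
ee_rot: [[0.007, -0.002, -1.0], [-0.004, -1.0, 0.002], [-1.0, 0.004, -0.007]]
wrist_force: [-0.8, 0.5, -0.9]
gripper_width: 1.0
```

```bash
python3 go.py .561 -.1885 .2 90; python3 look.py side s3
```

```text
now [ 0.538  -0.4143  0.204 ] j [-2.400e+01  2.780e+01  6.900e+00  1.000e-01 -6.870e+01  1.138e+02] hand 1.0 F [-0.8  0.5 -0.9] t 8.975
shift [  0.32 -22.59  -2.25] turn [-0.011 -0.041 -0.024] len 22.7
```

View pics/s3.png

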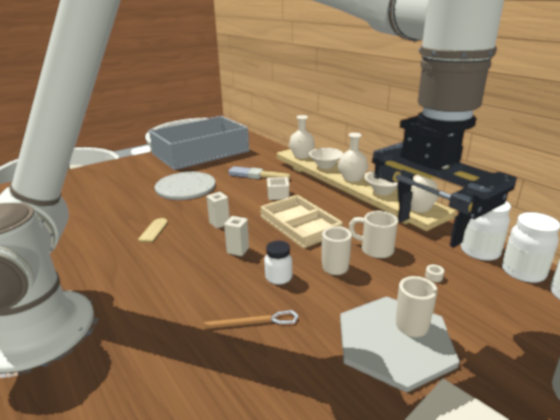

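Tumbler_b stands upright on the hexagonal bat at (415,305). Next is tumbler_a.

Request:
play_rows(plan=[[[0.1,-4.5,-0.4,0,0,0],[0.1,-10,-1,0,0,0],[0.3,-15.5,-1.5,0,0,0],[0.3,-20.5,-2,0,0,0],[0.3,-22.6,-2.3,0,0,0]]])

```text
time_s: 9.65
tcp_pos: [0.5592, -0.1849, 0.1952]
ee_rot: [[-0.003, 0.0, -1.0], [0.001, -1.0, -0.0], [-1.0, -0.001, 0.003]]
wrist_force: [-0.2, -0.3, -0.4]
gripper_width: 1.003
```

Request:
play_rows(plan=[[[0,0,0,0,0,0],[0,0,0,0,0,0]]])

```text
time_s: 9.9
tcp_pos: [0.5596, -0.1881, 0.1959]
ee_rot: [[-0.001, -0.003, -1.0], [-0.0, -1.0, 0.003], [-1.0, 0.0, 0.001]]
wrist_force: [-0.1, -0.9, -0.5]
gripper_width: 0.999
```

```bash
python3 go.py .561 -.1885 .041 90
```

```text
now [ 0.5596 -0.1881  0.1959] j [ -2.9  19.9  -6.8   0.  -63.4  92.7] hand 0.999 F [-0.1 -0.9 -0.5] t 9.9
shift [15.49  0.04 -0.16] turn [-0.018  0.007 -0.   ] len 15.5
```

Request:
play_rows(plan=[[[5,0,-0.15,0,0,0],[10,0,-0.15,0,0,0],[14,0,-0.15,0,0,0],[15.4,0,-0.15,0,0,0],[15.4,0,-0.15,0,0,0]]])

```text
time_s: 10.52
tcp_pos: [0.5613, -0.1883, 0.0421]
ee_rot: [[-0.001, -0.003, -1.0], [-0.0, -1.0, 0.003], [-1.0, 0.0, 0.001]]
wrist_force: [-0.1, 0.8, 1.0]
gripper_width: 0.998
```

Request:
play_rows(plan=[[[0,0,0,0,0,0],[0,0,0,0,0,0],[0,0,0,0,0,0],[0,0,0,0,0,0],[0,0,0,0,0,0]]], hand=0)

```text
time_s: 11.15
tcp_pos: [0.562, -0.1875, 0.0434]
ee_rot: [[0.001, -0.002, -1.0], [-0.0, -1.0, 0.002], [-1.0, 0.0, -0.001]]
wrist_force: [-0.7, -0.7, 5.1]
gripper_width: 0.68
```

Request:
play_rows(plan=[[[0,0,0,0,0,0],[0,0,0,0,0,0]]])

```text
time_s: 11.4
tcp_pos: [0.562, -0.1875, 0.0434]
ee_rot: [[0.001, -0.002, -1.0], [-0.0, -1.0, 0.002], [-1.0, 0.0, -0.001]]
wrist_force: [-0.6, -0.0, 5.3]
gripper_width: 0.683
```

Request:
play_rows(plan=[[[-1.5,0,0,0,0,0],[-5,0,0,0,0,0],[-10,0,0,0,0,0],[-14.5,0,0,0,0,0],[-16,0,0,0,0,0]]])

```text
time_s: 12.02
tcp_pos: [0.5625, -0.1874, 0.206]
ee_rot: [[0.006, -0.002, -1.0], [-0.0, -1.0, 0.002], [-1.0, 0.0, -0.006]]
wrist_force: [-0.2, -0.0, -0.9]
gripper_width: 0.682
```

```bash
python3 go.py .459 -.413 .2 90
```

```text
now [ 0.5625 -0.1874  0.206 ] j [ -2.8  19.5  -5.9   0.  -64.3  92.7] hand 0.682 F [-0.2 -0.  -0.9] t 12.025
shift [ 0.55 22.58 10.31] turn [-0.012 -0.032 -0.002] len 24.8
```

Request:
play_rows(plan=[[[0,4,1.8,0,0,0],[0,9,4.1,0,0,0],[0,14,6.4,0,0,0],[0,19,8.7,0,0,0],[0.4,22.6,10.3,0,0,0]]])

```text
time_s: 12.65
tcp_pos: [0.456, -0.4144, 0.1971]
ee_rot: [[-0.002, -0.004, -1.0], [0.002, -1.0, 0.004], [-1.0, -0.002, 0.002]]
wrist_force: [1.0, 0.4, -0.4]
gripper_width: 0.683
```

Request:
play_rows(plan=[[[0,0,0,0,0,0],[0,0,0,0,0,0],[0,0,0,0,0,0]]])

```text
time_s: 13.02
tcp_pos: [0.4583, -0.4121, 0.1982]
ee_rot: [[-0.0, -0.001, -1.0], [0.001, -1.0, 0.001], [-1.0, -0.001, 0.0]]
wrist_force: [-0.4, -0.2, -1.4]
gripper_width: 0.683
```

```bash
python3 look.py side s4; python3 go.py .459 -.413 .056 90
```

```text
now [ 0.4585 -0.4121  0.1985] j [-26.9  22.2  -2.9  -0.  -65.  116.9] hand 0.68 F [ 0.1 -0.1 -1.2] t 13.075
shift [14.25  0.1  -0.06] turn [-0.004  0.001  0.002] len 14.2
```

View pics/s4.png

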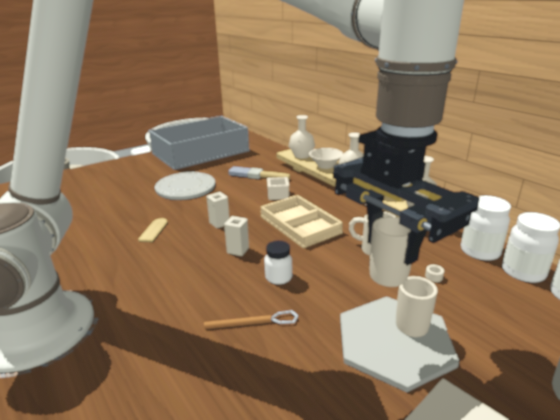

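Tumbler_a is held upright at (390,250), and the placed one is at (415,305). Lowering.

Request:
play_rows(plan=[[[4,0.1,0,0,0,0],[8.5,0.1,0,0,0,0],[12,0.1,0,0,0,0],[13.5,0.1,0,0,0,0],[13.9,0.1,0,0,0,0]]])

```text
time_s: 13.7
tcp_pos: [0.4584, -0.4138, 0.0594]
ee_rot: [[-0.0, -0.001, -1.0], [-0.0, -1.0, 0.001], [-1.0, 0.0, 0.0]]
wrist_force: [0.0, 0.2, -0.7]
gripper_width: 0.683
```

Request:
play_rows(plan=[[[0.1,0,0,0,0,0],[0.2,0,0,0,0,0],[0.2,0,0,0,0,0]]])

```text
time_s: 14.08
tcp_pos: [0.4583, -0.4144, 0.0585]
ee_rot: [[0.001, -0.002, -1.0], [-0.001, -1.0, 0.002], [-1.0, 0.001, -0.001]]
wrist_force: [0.4, 0.4, -1.4]
gripper_width: 0.684
```

Request:
play_rows(plan=[[[0.1,0,0,0,0,0],[0.2,0,0,0,0,0],[0.2,0,0,0,0,0]]])

```text
time_s: 14.45
tcp_pos: [0.4579, -0.4142, 0.0555]
ee_rot: [[-0.0, -0.002, -1.0], [0.0, -1.0, 0.002], [-1.0, -0.0, 0.0]]
wrist_force: [0.1, 0.1, -1.4]
gripper_width: 0.683
```

Request:
play_rows(plan=[[[0.1,0,0,0,0,0],[0.15,0,0,0,0,0],[0.15,0,0,0,0,0]]])

```text
time_s: 14.82
tcp_pos: [0.458, -0.4143, 0.0554]
ee_rot: [[0.0, -0.002, -1.0], [-0.001, -1.0, 0.002], [-1.0, 0.001, -0.0]]
wrist_force: [-1.8, 1.5, 6.4]
gripper_width: 0.685
```

In contact, so I'm opening the gripper and lifting away.

Request:
play_rows(plan=[[[0,0,0,0,0,0],[0,0,0,0,0,0],[0,0,0,0,0,0],[0,0,0,0,0,0],[0,0,0,0,0,0]]], hand=1)

```text
time_s: 15.45
tcp_pos: [0.4579, -0.4142, 0.0539]
ee_rot: [[-0.0, -0.002, -1.0], [0.0, -1.0, 0.002], [-1.0, -0.0, 0.0]]
wrist_force: [0.2, -0.5, -0.5]
gripper_width: 0.992
```

Request:
play_rows(plan=[[[-2,0,0,0,0,0],[-6,0,0,0,0,0],[-11,0,0,0,0,0],[-14.5,0,0,0,0,0],[-14.5,0,0,0,0,0]]])

```text
time_s: 16.08
tcp_pos: [0.4595, -0.4152, 0.203]
ee_rot: [[0.007, -0.002, -1.0], [-0.004, -1.0, 0.002], [-1.0, 0.004, -0.007]]
wrist_force: [0.5, -0.9, -0.9]
gripper_width: 1.004
```

```bash
python3 look.py side s5; python3 go.py .429 -.001 .19 33;python3 go.py .429 -.001 .19 123
```

```text
now [ 0.4584 -0.4143  0.2005] j [-27.1  22.1  -2.6  -0.  -65.  117. ] hand 1.003 F [-0.1 -0.8 -0.7] t 16.125
shift [  0.99 -41.33   3.04] turn [ 5.686e+00 -1.900e-02  2.000e-03] len 41.5
now [ 0.4584 -0.4143  0.2005] j [-27.1  22.1  -2.6  -0.  -65.  117. ] hand 1.003 F [-0.1 -0.8 -0.7] t 16.125
shift [  0.99 -41.33   3.04] turn [-3.314 -0.014 -0.012] len 41.5
```

View pics/s5.png

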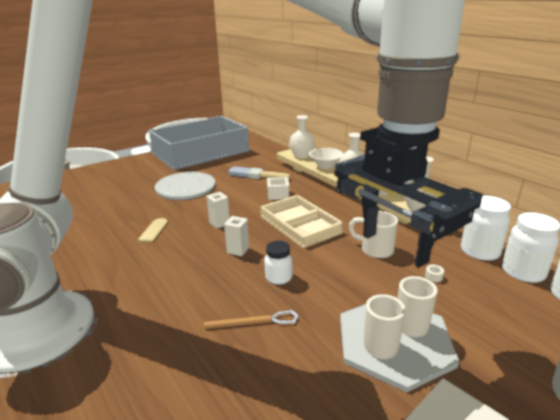

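Both tumblers stand side by side on the hexagonal bat at (384,325) and (415,305). Next is prop_b at (429,-1) mm.

Request:
play_rows(plan=[[[0.1,-3,0.2,-0.3,0,0],[0.2,-8,0.6,-0.7,0,0],[0.3,-13,1,-1.1,0,0],[0.4,-18,1.3,-1.5,0,0],[0.4,-23,1.7,-1.9,0,0]]])

```text
time_s: 16.75
tcp_pos: [0.4402, -0.1825, 0.1935]
ee_rot: [[-0.003, 0.325, -0.946], [0.001, -0.946, -0.325], [-1.0, -0.001, 0.003]]
wrist_force: [1.2, 0.8, -0.4]
gripper_width: 0.998
```

```bash
python3 go.py .429 -.001 .19 123
```

```text
now [ 0.4402 -0.1825  0.1935] j [ -2.9   9.1 -22.1  -0.  -59.  111.9] hand 0.998 F [ 1.2  0.8 -0.4] t 16.75
shift [  0.36 -17.52  -4.84] turn [-1.402  0.014  0.01 ] len 18.2
```

Request:
play_rows(plan=[[[0,-5,-1.4,-0.5,0,0],[0,-10,-2.8,-0.9,0,0],[0,-14.5,-4,-1.3,0,0],[0,-17.5,-4.8,-1.4,0,0],[0,-17.5,-4.8,-1.4,0,0]]])

```text
time_s: 17.38
tcp_pos: [0.4293, -0.0016, 0.1939]
ee_rot: [[-0.002, 0.546, -0.838], [-0.0, -0.838, -0.546], [-1.0, -0.001, 0.002]]
wrist_force: [0.0, -0.2, -0.7]
gripper_width: 1.002
```

```bash
python3 go.py .429 -.001 .19 123; python3 look.py wrist w3; python3 go.py .429 -.001 .031 123;python3 - <<'E'
from h import *
z=np.load("w3.npz"); P=cloud((z["K"],z["R"],z["t"]),z["d"]); m=(P[...,0]>.38)&(P[...,0]<.48)&(P[...,1]>-.05)&(P[...,1]<.05)&(P[...,2]>.07)&(P[...,2]<.09)
q=P[m]; v,u=np.where(m); print(len(q),cv2.minAreaRect((q[:,:2]*1000).astype(np.float32)),u.mean(),v.mean(),v.max())
m=(P[...,0]>.41)&(P[...,0]<.51)&(P[...,1]>.09)&(P[...,1]<.19)&(P[...,2]>.07)&(P[...,2]<.09)
q=P[m];print(len(q));v,u=np.where(m); print(cv2.minAreaRect((q[:,:2]*1000).astype(np.float32)),u.mean(),v.mean(),v.max())
E
```

```text
now [ 0.4293 -0.0016  0.1939] j [ 21.6   4.2 -27.8  -0.  -58.1 101.5] hand 1.002 F [ 0.  -0.2 -0.7] t 17.375
shift [ 0.39 -0.07 -0.01] turn [0.006 0.013 0.005] len 0.4
now [ 0.4294 -0.0025  0.194 ] j [ 21.5   4.2 -27.8  -0.  -58.2 101.5] hand 1.001 F [-0.3  0.4 -0. ] t 17.425
shift [16.3  -0.14 -0.09] turn [-0.002  0.014  0.004] len 16.3
1259 ((427.3232116699219, -0.43389129638671875), (38.440284729003906, 37.74690246582031), 33.66267776489258) 279.263701350278 204.9316918189039 225
1748
((454.9199523925781, 139.91574096679688), (38.189205169677734, 38.838069915771484), 1.3703978061676025) 160.12242562929063 92.74084668192219 124
```

View pics/w3.png

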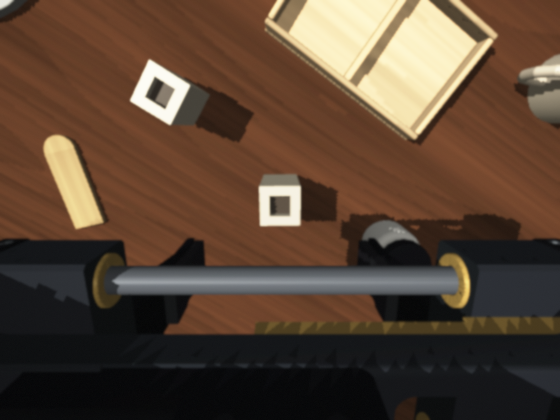

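The prop is at (280,205), squared to the jaws. Descending.

Request:
play_rows(plan=[[[5,-0.1,0,0,0,0],[10,-0.1,0,0,0,0],[14.5,-0.1,0,0,0,0],[16.2,-0.1,0,0,0,0],[16.2,-0.1,0,0,0,0]]])

```text
time_s: 18.05
tcp_pos: [0.4282, -0.0036, 0.0314]
ee_rot: [[-0.005, 0.541, -0.841], [-0.002, -0.841, -0.541], [-1.0, -0.001, 0.005]]
wrist_force: [-0.0, -0.5, 0.6]
gripper_width: 0.999
```

Request:
play_rows(plan=[[[0,0,0,0,0,0],[0,0,0,0,0,0],[0,0,0,0,0,0],[0,0,0,0,0,0],[0,0,0,0,0,0]]], hand=0)

```text
time_s: 18.68
tcp_pos: [0.4298, -0.0021, 0.0333]
ee_rot: [[0.0, 0.543, -0.84], [0.0, -0.84, -0.543], [-1.0, 0.0, -0.0]]
wrist_force: [0.1, -0.5, -1.6]
gripper_width: 0.516
```

Request:
play_rows(plan=[[[0,0,0,0,0,0],[0,0,0,0,0,0],[0,0,0,0,0,0],[0,0,0,0,0,0]]])

```text
time_s: 19.18
tcp_pos: [0.4297, -0.002, 0.0331]
ee_rot: [[0.0, 0.543, -0.84], [0.0, -0.84, -0.543], [-1.0, -0.0, -0.0]]
wrist_force: [-1.3, 3.3, 1.9]
gripper_width: 0.437
```

Request:
play_rows(plan=[[[-1.5,0,0,0,0,0],[-5,0,0,0,0,0],[-9,0,0,0,0,0],[-13,0,0,0,0,0],[-13,0,0,0,0,0]]])

```text
time_s: 19.8
tcp_pos: [0.4314, -0.0018, 0.1655]
ee_rot: [[0.006, 0.543, -0.84], [0.002, -0.84, -0.543], [-1.0, 0.002, -0.007]]
wrist_force: [0.5, 0.3, -1.9]
gripper_width: 0.436
```

```bash
python3 go.py .6155 -.039 .163 88
```

```text
now [ 0.4314 -0.0018  0.1655] j [ 21.5   6.  -30.4   0.  -53.2 101.3] hand 0.436 F [ 0.5  0.3 -1.9] t 19.8
shift [  0.36  13.12 -13.44] turn [ 3.488e+00 -3.900e-02  1.000e-03] len 18.8
```

Request:
play_rows(plan=[[[0,2.2,-2.2,0.6,0,0],[0,5.5,-5.6,1.4,0,0],[0,9,-9.2,2.3,0,0],[0,12,-12.2,3.1,0,0],[0.1,13.1,-13.4,3.5,0,0]]])

```text
time_s: 20.42
tcp_pos: [0.6141, -0.0403, 0.1587]
ee_rot: [[-0.004, -0.042, -0.999], [-0.0, -0.999, 0.042], [-1.0, 0.001, 0.004]]
wrist_force: [-0.7, -0.2, -1.7]
gripper_width: 0.433
```

Request:
play_rows(plan=[[[0,0,0,0,0,0],[0,0,0,0,0,0]]])

```text
time_s: 20.68
tcp_pos: [0.6118, -0.0395, 0.1604]
ee_rot: [[-0.004, -0.037, -0.999], [-0.0, -0.999, 0.037], [-1.0, 0.0, 0.004]]
wrist_force: [0.6, 0.1, -2.4]
gripper_width: 0.434
```

```bash
python3 go.py .6155 -.039 .039 88; python3 look.py side s6;python3 look.py wrist w6
```

```text
now [ 0.6118 -0.0395  0.1604] j [ 11.4  23.8  -6.2  -0.  -60.2  76.5] hand 0.434 F [ 0.6  0.1 -2.4] t 20.675
shift [12.14 -0.07 -0.41] turn [-0.01   0.02  -0.002] len 12.1
```

View pics/s6.png

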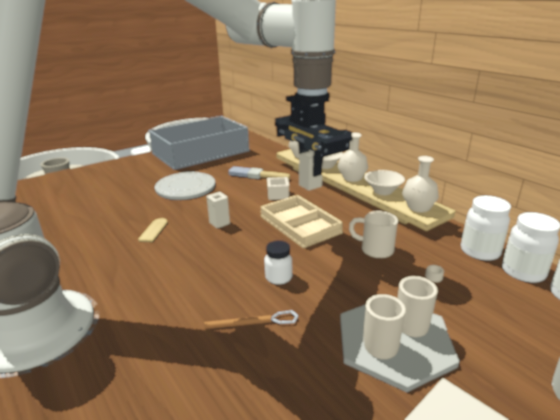

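View pics/w6.png

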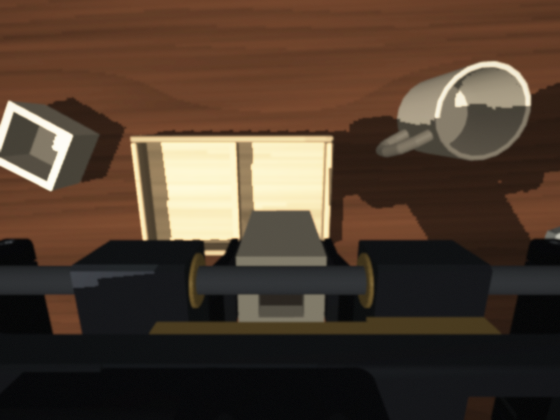

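The prop hangs upright over the right-hand bay of the tray and is squared to its walls. Lowering.

Request:
play_rows(plan=[[[3,0,-0.4,0,0,0],[7,0,-0.4,0,0,0],[10,0,-0.4,0,0,0],[11.2,0,-0.4,0,0,0],[11.6,0,-0.4,0,0,0]]])

```text
time_s: 21.4
tcp_pos: [0.6174, -0.0395, 0.0462]
ee_rot: [[0.0, -0.037, -0.999], [-0.0, -0.999, 0.037], [-1.0, 0.0, -0.0]]
wrist_force: [0.4, 0.7, -1.8]
gripper_width: 0.434
```

Request:
play_rows(plan=[[[0.1,0,0,0,0,0],[0.2,0,0,0,0,0],[0.2,0,0,0,0,0]]])

```text
time_s: 21.78
tcp_pos: [0.6177, -0.0396, 0.0448]
ee_rot: [[0.001, -0.037, -0.999], [0.0, -0.999, 0.037], [-1.0, -0.0, -0.001]]
wrist_force: [-0.6, -1.1, -2.5]
gripper_width: 0.438
```

Request:
play_rows(plan=[[[0.1,0,0,0,0,0],[0.2,0,0,0,0,0],[0.2,0,0,0,0,0]]])

```text
time_s: 22.15
tcp_pos: [0.6172, -0.0396, 0.0419]
ee_rot: [[-0.0, -0.037, -0.999], [-0.0, -0.999, 0.037], [-1.0, 0.0, 0.0]]
wrist_force: [0.6, -0.5, -1.5]
gripper_width: 0.434
```

Request:
play_rows(plan=[[[0.1,0,0,0,0,0],[0.2,0,0,0,0,0],[0.2,0,0,0,0,0]]])

```text
time_s: 22.52
tcp_pos: [0.6172, -0.0396, 0.0399]
ee_rot: [[-0.0, -0.037, -0.999], [-0.0, -0.999, 0.037], [-1.0, 0.0, 0.0]]
wrist_force: [-0.6, 0.2, -3.1]
gripper_width: 0.437
```

Request:
play_rows(plan=[[[0.05,0,0,0,0,0],[0.1,0,0,0,0,0],[0.1,0,0,0,0,0]]])

```text
time_s: 22.9
tcp_pos: [0.6174, -0.0396, 0.0392]
ee_rot: [[0.0, -0.037, -0.999], [-0.0, -0.999, 0.037], [-1.0, 0.0, -0.0]]
wrist_force: [-0.8, 0.1, -0.7]
gripper_width: 0.433
```

Nearly touching, so one more millimetre before opening.

Request:
play_rows(plan=[[[0.05,0,0,0,0,0],[0.1,0,0,0,0,0],[0.1,0,0,0,0,0]]])

```text
time_s: 23.28
tcp_pos: [0.6174, -0.0396, 0.0392]
ee_rot: [[0.0, -0.037, -0.999], [-0.0, -0.999, 0.037], [-1.0, 0.0, -0.0]]
wrist_force: [-3.0, 1.1, 4.7]
gripper_width: 0.434
```

Request:
play_rows(plan=[[[0,0,0,0,0,0],[0,0,0,0,0,0],[0,0,0,0,0,0],[0,0,0,0,0,0],[0,0,0,0,0,0]]], hand=1)

```text
time_s: 23.9
tcp_pos: [0.6173, -0.0396, 0.0379]
ee_rot: [[-0.0, -0.037, -0.999], [-0.0, -0.999, 0.037], [-1.0, 0.0, 0.0]]
wrist_force: [0.2, 0.1, -0.6]
gripper_width: 0.918
```

Request:
play_rows(plan=[[[-0.5,0,0,0,0,0],[-3,0,0,0,0,0],[-8,0,0,0,0,0],[-12.5,0,0,0,0,0],[-14,0,0,0,0,0]]])

```text
time_s: 24.52
tcp_pos: [0.619, -0.0395, 0.1822]
ee_rot: [[0.007, -0.037, -0.999], [0.001, -0.999, 0.037], [-1.0, -0.001, -0.007]]
wrist_force: [-0.5, -0.2, -0.2]
gripper_width: 1.003
```

```bash
python3 look.py side s7; python3 go.py .4555 .140 .18 91
```

```text
now [ 0.6191 -0.0395  0.1826] j [ 11.3  23.1  -3.9   0.1 -62.6  76.6] hand 1.003 F [ 0.6 -0.1  1. ] t 24.575
shift [  0.15 -17.34  17.01] turn [-0.31  -0.042  0.004] len 24.3
```

View pics/s7.png

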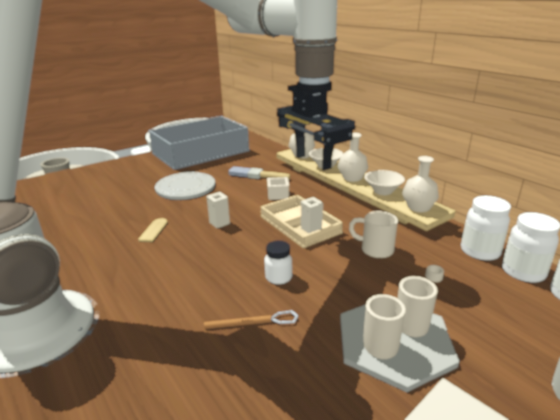

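Prop_b stands upright in its bay at (312,213). Next is prop_a.

Request:
play_rows(plan=[[[0,-3,3,0,0,0],[0,-6.5,6.5,-0.1,0,0],[0,-10.5,10.3,-0.2,0,0],[0,-14.5,14.2,-0.3,0,0],[0,-17.3,17,-0.3,0,0]]])

```text
time_s: 25.2
tcp_pos: [0.4515, 0.1404, 0.1768]
ee_rot: [[-0.002, 0.016, -1.0], [-0.001, -1.0, -0.016], [-1.0, 0.001, 0.002]]
wrist_force: [0.5, 0.4, 0.6]
gripper_width: 1.0
```

Request:
play_rows(plan=[[[0,0,0,0,0,0],[0,0,0,0,0,0],[0,0,0,0,0,0]]])

```text
time_s: 25.58
tcp_pos: [0.4542, 0.1389, 0.1775]
ee_rot: [[-0.001, 0.014, -1.0], [-0.001, -1.0, -0.014], [-1.0, 0.001, 0.001]]
wrist_force: [-0.1, -0.4, -0.2]
gripper_width: 0.998
```

```bash
python3 go.py .4555 .140 .031 91;
```

```text
now [0.4542 0.1389 0.1775] j [ 36.7   9.8 -23.8  -0.  -56.5  54.1] hand 0.998 F [-0.1 -0.4 -0.2] t 25.575
shift [14.65 -0.11 -0.14] turn [-0.022  0.005 -0.003] len 14.7
```

Request:
play_rows(plan=[[[4.5,-0.1,-0.15,0,0,0],[9,-0.1,-0.15,0,0,0],[13,-0.1,-0.15,0,0,0],[14.5,-0.1,-0.15,0,0,0],[14.5,-0.1,-0.15,0,0,0]]])

```text
time_s: 26.2
tcp_pos: [0.4551, 0.1394, 0.0316]
ee_rot: [[-0.003, 0.014, -1.0], [-0.002, -1.0, -0.014], [-1.0, 0.002, 0.003]]
wrist_force: [-0.2, 0.0, 0.5]
gripper_width: 1.0
```

Request:
play_rows(plan=[[[0,0,0,0,0,0],[0,0,0,0,0,0],[0,0,0,0,0,0],[0,0,0,0,0,0],[0,0,0,0,0,0]]], hand=0)

```text
time_s: 26.82
tcp_pos: [0.4554, 0.1407, 0.0333]
ee_rot: [[0.0, 0.015, -1.0], [0.0, -1.0, -0.015], [-1.0, -0.0, -0.0]]
wrist_force: [-0.8, 0.3, 0.0]
gripper_width: 0.519
```

Request:
play_rows(plan=[[[0,0,0,0,0,0],[0,0,0,0,0,0],[0,0,0,0,0,0],[0,0,0,0,0,0]]])

```text
time_s: 27.32
tcp_pos: [0.4552, 0.1405, 0.0331]
ee_rot: [[-0.0, 0.015, -1.0], [-0.0, -1.0, -0.015], [-1.0, 0.0, 0.0]]
wrist_force: [-1.3, -0.9, 3.1]
gripper_width: 0.436
```

Request:
play_rows(plan=[[[-1.5,0,0,0,0,0],[-5,0,0,0,0,0],[-9,0,0,0,0,0],[-13.5,0,0,0,0,0],[-13.5,0,0,0,0,0]]])

```text
time_s: 27.95
tcp_pos: [0.4572, 0.142, 0.171]
ee_rot: [[0.007, 0.016, -1.0], [0.005, -1.0, -0.016], [-1.0, -0.005, -0.007]]
wrist_force: [-0.1, 0.7, -3.4]
gripper_width: 0.434
```

```bash
python3 go.py .6185 .053 .165 88
```

```text
now [0.4572 0.142  0.171 ] j [ 36.8  10.3 -24.2   0.  -55.   54.1] hand 0.434 F [-0.1  0.7 -3.4] t 27.95
shift [  0.67   9.16 -15.98] turn [ 0.289 -0.039  0.028] len 18.4
```

Request:
play_rows(plan=[[[0.1,2,-3.3,0,0,0],[0.1,4.2,-7.2,0.1,0,0],[0.2,6.6,-11.5,0.2,0,0],[0.3,8.6,-15,0.3,0,0],[0.3,9,-16,0.3,0,0]]])

```text
time_s: 28.58
tcp_pos: [0.617, 0.0517, 0.1616]
ee_rot: [[-0.005, -0.04, -0.999], [-0.001, -0.999, 0.04], [-1.0, 0.001, 0.005]]
wrist_force: [-1.5, 0.5, -3.5]
gripper_width: 0.436
```

Request:
play_rows(plan=[[[0,0,0,0,0,0],[0,0,0,0,0,0],[0,0,0,0,0,0]]])

```text
time_s: 28.95
tcp_pos: [0.6159, 0.0538, 0.1653]
ee_rot: [[-0.0, -0.036, -0.999], [0.0, -0.999, 0.036], [-1.0, -0.0, 0.0]]
wrist_force: [-0.1, 0.2, -2.1]
gripper_width: 0.431
```

```bash
python3 go.py .6185 .055 .039 88; python3 look.py side s8
```

```text
now [0.6159 0.0538 0.1653] j [ 20.   23.9  -5.2  -0.  -60.9  68. ] hand 0.431 F [-0.1  0.2 -2.1] t 28.95
shift [12.63 -0.13 -0.26] turn [-0.006  0.     0.001] len 12.6
```

View pics/s8.png

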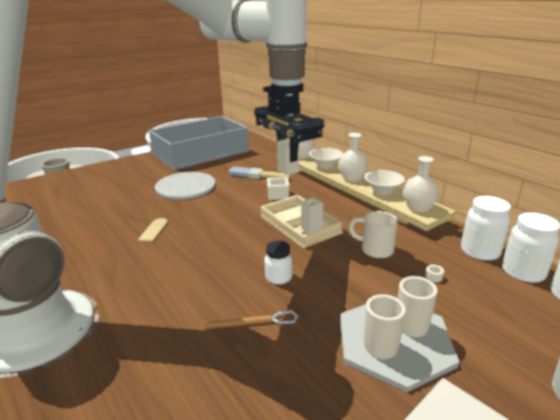

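Prop_a is held upright at (288,155) and prop_b is standing in its bay. Lowering.

Request:
play_rows(plan=[[[3,-0.1,-0.2,0,0,0],[7,-0.1,-0.2,0,0,0],[10,-0.1,-0.2,0,0,0],[11.8,-0.1,-0.2,0,0,0],[12.2,-0.1,-0.2,0,0,0]]])

```text
time_s: 29.62
tcp_pos: [0.6183, 0.0541, 0.0424]
ee_rot: [[-0.001, -0.037, -0.999], [-0.001, -0.999, 0.037], [-1.0, 0.001, 0.001]]
wrist_force: [0.4, -0.1, -1.9]
gripper_width: 0.431
```

Request:
play_rows(plan=[[[0.1,0,0,0,0,0],[0.2,0,0,0,0,0],[0.2,0,0,0,0,0]]])

```text
time_s: 30.0
tcp_pos: [0.6192, 0.0541, 0.0419]
ee_rot: [[0.002, -0.037, -0.999], [0.0, -0.999, 0.037], [-1.0, -0.001, -0.002]]
wrist_force: [-0.4, -0.1, -3.2]
gripper_width: 0.43
```

Request:
play_rows(plan=[[[0.1,0,0,0,0,0],[0.15,0,0,0,0,0],[0.15,0,0,0,0,0]]])

```text
time_s: 30.38
tcp_pos: [0.6187, 0.0539, 0.0395]
ee_rot: [[-0.0, -0.037, -0.999], [-0.0, -0.999, 0.037], [-1.0, 0.0, 0.0]]
wrist_force: [-0.7, -0.3, -2.3]
gripper_width: 0.433
```

Request:
play_rows(plan=[[[0.1,0,0,0,0,0],[0.15,0,0,0,0,0],[0.15,0,0,0,0,0]]])

```text
time_s: 30.75
tcp_pos: [0.6189, 0.054, 0.0392]
ee_rot: [[0.001, -0.037, -0.999], [-0.0, -0.999, 0.037], [-1.0, 0.0, -0.001]]
wrist_force: [-2.3, 0.9, 5.3]
gripper_width: 0.433
```

Request:
play_rows(plan=[[[0,0,0,0,0,0],[0,0,0,0,0,0],[0,0,0,0,0,0],[0,0,0,0,0,0],[0,0,0,0,0,0]]], hand=1)

```text
time_s: 31.38
tcp_pos: [0.6188, 0.054, 0.0379]
ee_rot: [[-0.0, -0.037, -0.999], [-0.0, -0.999, 0.037], [-1.0, 0.0, 0.0]]
wrist_force: [-0.3, 0.0, 0.7]
gripper_width: 0.919
```

Request:
play_rows(plan=[[[-0.5,0,0,0,0,0],[-3,0,0,0,0,0],[-8,0,0,0,0,0],[-12.5,0,0,0,0,0],[-14,0,0,0,0,0]]])

```text
time_s: 32.0
tcp_pos: [0.6204, 0.0543, 0.1822]
ee_rot: [[0.007, -0.037, -0.999], [0.002, -0.999, 0.037], [-1.0, -0.002, -0.007]]
wrist_force: [0.6, -0.0, -0.1]
gripper_width: 1.001
```

```bash
python3 look.py side s9; python3 go.py .674 .1835 .18 58;python3 go.py .674 .1835 .18 148
```

```text
now [0.6204 0.0543 0.1825] j [ 19.9  23.3  -3.6   0.1 -62.7  68. ] hand 1.0 F [0.4 0.2 1.2] t 32.05
shift [  0.31 -13.1   -4.88] turn [ 2.99  -0.036  0.021] len 14.0
now [0.6204 0.0543 0.1825] j [ 19.9  23.3  -3.6   0.1 -62.7  68. ] hand 1.0 F [0.4 0.2 1.2] t 32.05
shift [  0.31 -13.1   -4.88] turn [-6.01  -0.042 -0.011] len 14.0
```

View pics/s9.png

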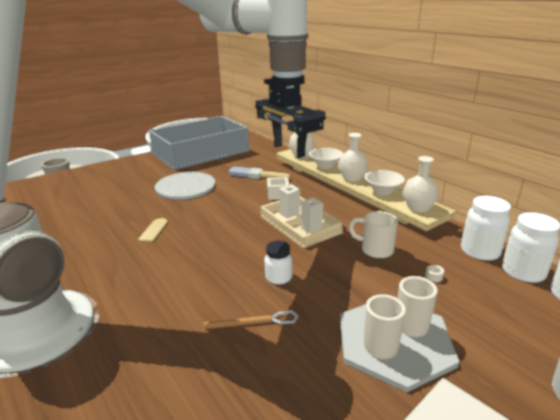

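Both props stand upright in separate bays at (289,203) and (312,214). Last is the dish. I'll use jaw angle 148°, which keeps the gripper body clear of the props.

Request:
play_rows(plan=[[[0,-2,-0.8,-0.8,0,0],[0,-5,-1.9,-1.8,0,0],[0,-8,-3,-2.8,0,0],[0,-11,-4.1,-3.8,0,0],[0,-13.1,-4.9,-4.8,0,0]]])

```text
time_s: 32.67
tcp_pos: [0.6721, 0.1841, 0.1757]
ee_rot: [[-0.003, 0.722, -0.692], [-0.001, -0.692, -0.722], [-1.0, -0.002, 0.003]]
wrist_force: [0.1, -0.1, 0.4]
gripper_width: 1.005
```

Request:
play_rows(plan=[[[0,0,0,-0.7,0,0],[0,0,0,-1.2,0,0],[0,0,0,-1.2,0,0]]])

```text
time_s: 33.05
tcp_pos: [0.6718, 0.183, 0.1761]
ee_rot: [[-0.003, 0.846, -0.533], [-0.001, -0.533, -0.846], [-1.0, -0.002, 0.002]]
wrist_force: [-0.8, 0.2, -0.1]
gripper_width: 0.999
```

```bash
python3 look.py wrist w9; python3 go.py .674 .1835 .009 148; python3 - <<'E'
from h import *
z=np.load("w9.npz"); P=cloud((z["K"],z["R"],z["t"]),z["d"]); m=(P[...,0]>.62)&(P[...,0]<.73)&(P[...,1]>.12)&(P[...,1]<.25)&(P[...,2]>.037)&(P[...,2]<.055)
q=P[m]; v,u=np.where(m); print(len(q),cv2.minAreaRect((q[:,:2]*1000).astype(np.float32)),u.mean(),v.mean(),v.max())
E
```

```text
now [0.672  0.1829 0.1765] j [ 28.5  30.8   8.1  -0.  -67.5 119.3] hand 1.004 F [ 0.3 -0.8  0.2] t 33.1
shift [16.75  0.16 -0.19] turn [-0.022  0.012  0.009] len 16.8
1381 ((672.9035034179688, 183.47900390625), (58.46052551269531, 58.130855560302734), 58.16410446166992) 282.0499637943519 198.75524981897175 228
```

View pics/w9.png

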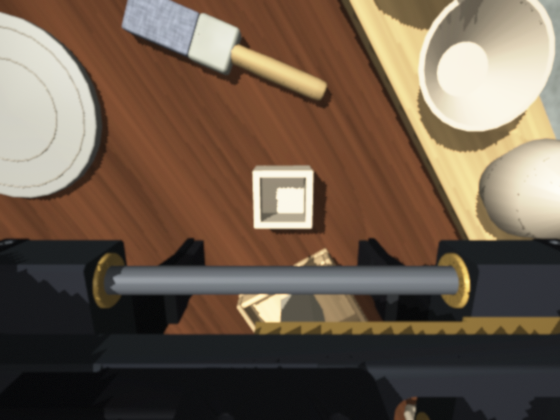

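The dish at (282,199) is square to the jaws. Descending.

Request:
play_rows(plan=[[[4.5,0.1,-0.15,0,0,0],[9.5,0.1,-0.15,0,0,0],[14,0.1,-0.15,0,0,0],[16,0.1,-0.15,0,0,0],[16.6,0.1,-0.15,0,0,0]]])

```text
time_s: 33.72
tcp_pos: [0.6741, 0.1836, 0.011]
ee_rot: [[-0.001, 0.847, -0.532], [-0.001, -0.532, -0.847], [-1.0, -0.001, 0.002]]
wrist_force: [-0.4, -0.3, 0.5]
gripper_width: 1.003
```

Request:
play_rows(plan=[[[0,0,0,0,0,0],[0,0,0,0,0,0],[0,0,0,0,0,0],[0,0,0,0,0,0],[0,0,0,0,0,0]]], hand=0)

```text
time_s: 34.35
tcp_pos: [0.6746, 0.1841, 0.0131]
ee_rot: [[0.001, 0.847, -0.532], [0.0, -0.532, -0.847], [-1.0, 0.001, -0.001]]
wrist_force: [-2.3, 0.3, 4.1]
gripper_width: 0.661
```

Request:
play_rows(plan=[[[0,0,0,0,0,0],[0,0,0,0,0,0],[0,0,0,0,0,0]]])

```text
time_s: 34.72
tcp_pos: [0.6746, 0.1841, 0.0131]
ee_rot: [[0.001, 0.847, -0.532], [0.0, -0.532, -0.847], [-1.0, 0.001, -0.001]]
wrist_force: [-2.0, 0.9, 5.8]
gripper_width: 0.665
```

Request:
play_rows(plan=[[[-1.5,0,0,0,0,0],[-5,0,0,0,0,0],[-9,0,0,0,0,0],[-13.5,0,0,0,0,0],[-13.5,0,0,0,0,0]]])

```text
time_s: 35.35
tcp_pos: [0.6767, 0.1847, 0.1527]
ee_rot: [[0.009, 0.847, -0.531], [0.004, -0.531, -0.847], [-1.0, 0.006, -0.008]]
wrist_force: [1.3, 0.2, -1.8]
gripper_width: 0.667
```

```bash
python3 go.py .4825 .4035 .15 148; python3 look.py side s10
```

```text
now [0.6767 0.1847 0.1527] j [ 2.850e+01  3.190e+01  6.500e+00  1.000e-01 -6.400e+01  1.194e+02] hand 0.667 F [ 1.3  0.2 -1.8] t 35.35
shift [  0.17 -28.08  -8.22] turn [-0.01  -0.046 -0.034] len 29.3
```

View pics/s10.png

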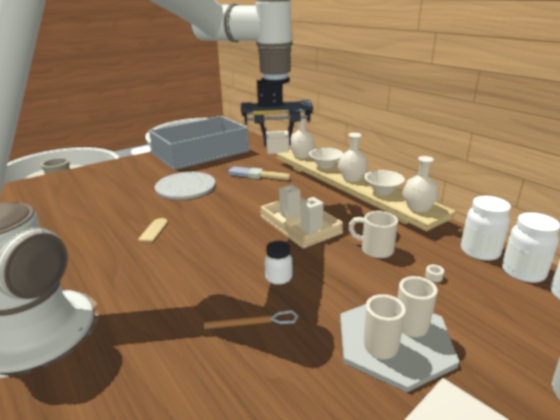

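The dish is held level at (277,142). Moving to the round bat.

Request:
play_rows(plan=[[[0,-3,-0.9,0,0,0],[0,-8,-2.3,0,0,0],[0,-13,-3.8,0,0,0],[0,-18,-5.3,0,0,0],[0,-23,-6.7,0,0,0]]])

```text
time_s: 36.02
tcp_pos: [0.513, 0.3632, 0.1452]
ee_rot: [[-0.003, 0.847, -0.532], [-0.002, -0.532, -0.847], [-1.0, -0.001, 0.003]]
wrist_force: [0.3, 0.2, -1.5]
gripper_width: 0.662
```

Request:
play_rows(plan=[[[0,-3.5,-1,0,0,0],[0,-5.1,-1.5,0,0,0],[0,-5.1,-1.5,0,0,0],[0,-5.1,-1.5,0,0,0]]])

```text
time_s: 36.52
tcp_pos: [0.4803, 0.4017, 0.1465]
ee_rot: [[-0.001, 0.846, -0.533], [-0.001, -0.533, -0.846], [-1.0, -0.0, 0.001]]
wrist_force: [-0.3, 0.7, -1.2]
gripper_width: 0.664
```

```bash
python3 go.py .4825 .4035 .025 148; python3 look.py wrist w10; python3 look.py side s11; python3 look.py top t11;  python3 go.py .4825 .4035 .025 148
```

```text
now [0.4803 0.4017 0.1465] j [ 54.7  25.6  -5.4   0.  -59.1  93.1] hand 0.664 F [-0.3  0.7 -1.2] t 36.525
shift [12.15  0.09 -0.28] turn [-0.019  0.008  0.   ] len 12.2
now [0.4806 0.4017 0.1468] j [ 54.7  25.6  -5.3   0.  -59.1  93.1] hand 0.665 F [-0.6 -0.1 -2. ] t 36.675
shift [12.18  0.07 -0.26] turn [-0.023  0.003  0.   ] len 12.2
```

View pics/w10.png

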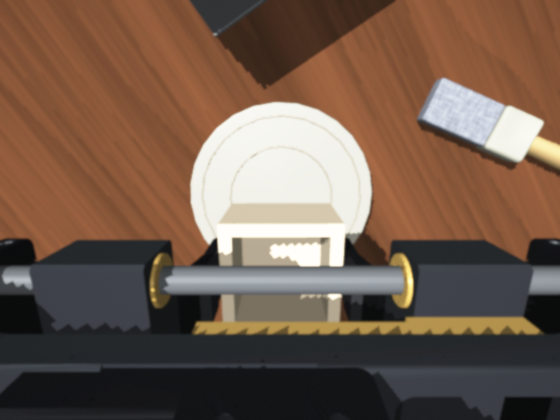

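View pics/s11.png

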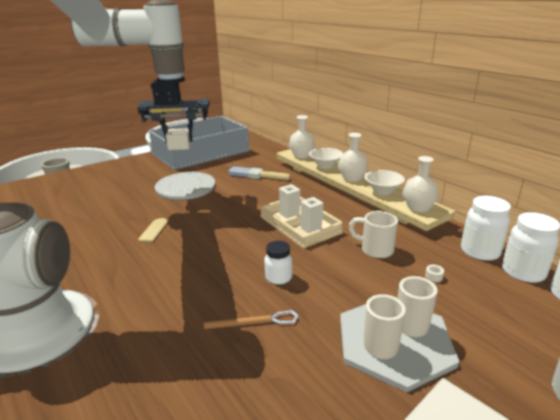

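```bash
python3 - <<'E'
from h import *
z=np.load("s11.npz"); P=cloud((z["K"],z["R"],z["t"]),z["d"]); m=(P[...,0]>.37)&(P[...,0]<.6)&(P[...,1]>.29)&(P[...,1]<.52)&(P[...,2]>.008)&(P[...,2]<.02)
q=P[m]; print(len(q),cv2.minEnclosingCircle((q[:,:2]*1000).astype(np.float32)))
z=np.load("w10.npz"); C=(z["K"],z["R"],z["t"]); w=cast(C,[(190,187),(371,187),(281,102),(210,135),(352,135)],.012)[:,:2]
A=np.c_[2*w,np.ones(len(w))]; s=np.linalg.lstsq(A,(w**2).sum(1),rcond=None)[0]; print(s[:2],np.sqrt(s[2]+s[:2]@s[:2]))
E
```

```text
1179 ((482.4272766113281, 406.0374450683594), 93.27750396728516)
[0.48174949 0.40532767] 0.089571527613595
```

All the round-bat estimates agree on about (482,404) mm. Lowering the dish there.

Request:
play_rows(plan=[[[3,0.05,-0.35,0,0,0],[7,0.05,-0.35,0,0,0],[10,0.05,-0.35,0,0,0],[11.2,0.05,-0.35,0,0,0],[11.7,0.05,-0.35,0,0,0]]])

```text
time_s: 37.3
tcp_pos: [0.4827, 0.4053, 0.03]
ee_rot: [[0.0, 0.847, -0.532], [-0.0, -0.532, -0.847], [-1.0, 0.0, -0.0]]
wrist_force: [0.1, -0.9, -0.6]
gripper_width: 0.662
```

Request:
play_rows(plan=[[[0.1,0,0,0,0,0],[0.2,0,0,0,0,0],[0.2,0,0,0,0,0]]])

```text
time_s: 37.67
tcp_pos: [0.4824, 0.4058, 0.0289]
ee_rot: [[0.001, 0.847, -0.532], [0.001, -0.532, -0.847], [-1.0, 0.0, -0.001]]
wrist_force: [0.0, 0.8, -1.2]
gripper_width: 0.661
```

Request:
play_rows(plan=[[[0.1,0,0,0,0,0],[0.15,0,0,0,0,0],[0.15,0,0,0,0,0]]])

```text
time_s: 38.05
tcp_pos: [0.4821, 0.4054, 0.0265]
ee_rot: [[-0.0, 0.847, -0.532], [-0.0, -0.532, -0.847], [-1.0, -0.0, 0.0]]
wrist_force: [-0.6, 0.3, -0.7]
gripper_width: 0.666
```

Request:
play_rows(plan=[[[0.1,0,0,0,0,0],[0.2,0,0,0,0,0],[0.2,0,0,0,0,0]]])

```text
time_s: 38.42
tcp_pos: [0.4822, 0.4054, 0.0251]
ee_rot: [[0.0, 0.847, -0.532], [0.0, -0.532, -0.847], [-1.0, 0.0, -0.0]]
wrist_force: [-2.3, -1.0, 3.5]
gripper_width: 0.666
```

Contact. Opening and lifting clear.

Request:
play_rows(plan=[[[0,0,0,0,0,0],[0,0,0,0,0,0],[0,0,0,0,0,0],[0,0,0,0,0,0],[0,0,0,0,0,0]]], hand=1)

```text
time_s: 39.05
tcp_pos: [0.4822, 0.4054, 0.0245]
ee_rot: [[-0.0, 0.847, -0.532], [0.0, -0.532, -0.847], [-1.0, -0.0, -0.0]]
wrist_force: [0.4, 0.4, -0.0]
gripper_width: 0.992
```

Request:
play_rows(plan=[[[-1,0,0,0,0,0],[-5,0,0,0,0,0],[-10,0,0,0,0,0],[-15,0,0,0,0,0],[-20,0,0,0,0,0]]])

```text
time_s: 39.67
tcp_pos: [0.482, 0.4052, 0.2273]
ee_rot: [[0.001, 0.847, -0.532], [0.001, -0.532, -0.847], [-1.0, 0.0, -0.001]]
wrist_force: [0.4, 1.0, 0.3]
gripper_width: 1.002
```

Request:
play_rows(plan=[[[-2,0,5,0,0,0],[-4,0,10,0,0,0],[-4,0,15,0,0,0],[-4,0,18,0,0,0],[-4,0,18,0,0,0]]])

```text
time_s: 40.3
tcp_pos: [0.3855, 0.2514, 0.2661]
ee_rot: [[0.002, 0.847, -0.532], [0.002, -0.532, -0.847], [-1.0, 0.0, -0.003]]
wrist_force: [-0.4, 0.5, 0.1]
gripper_width: 0.997
```

```bash
python3 go.py .4 .4 .3 148; python3 look.py side s12; python3 look.py top t12; python3 - <<'E'
from h import *
from scipy import ndimage
for n in("t12","s12"):
    z=np.load(n+".npz"); C=(z["K"],z["R"],z["t"]); P=cloud(C,z["d"]); X,Y,Z=P[...,0],P[...,1],P[...,2]
    m=(Z>.038)&(Z<.12)&(X>.3)&(X<.74)&(abs(Y)<.5)&(z["d"]>0)
    l,k=ndimage.label(m)
    for i in range(1,k+1):
        q=P[l==i]
        if len(q)<40: continue
        zt=np.percentile(q[:,2],97); t=q[q[:,2]>zt-.006]
        print(n,len(q),"ztop",zt.round(3),np.round(cv2.minAreaRect((t[:,:2]*1000).astype(np.float32))[0],1),np.round(cv2.minAreaRect((t[:,:2]*1000).astype(np.float32))[1],1))
E
```

```text
now [0.3855 0.2514 0.2661] j [ 53.4   3.8 -17.3  -0.  -68.8  94.4] hand 0.997 F [-0.4  0.5  0.1] t 40.3
shift [ -3.35  -6.68 -13.36] turn [-0.016 -0.016 -0.001] len 15.3
t12 472 ztop 0.083 [ 688.1 -194.8] [68.9 70.9]
t12 301 ztop 0.085 [619.6  53.9] [38.1 37.6]
t12 300 ztop 0.085 [616.7 -39.8] [37.8 37.8]
t12 634 ztop 0.1 [ 537.1 -412.6] [58.2 58.3]
t12 390 ztop 0.057 [482.5 404.2] [60.  58.7]
t12 638 ztop 0.1 [ 458.3 -413.2] [57.7 59.1]
t12 437 ztop 0.079 [ 444.2 -140.7] [46.9 47.6]
s12 255 ztop 0.057 [480.8 402.1] [63.2 58.8]
s12 425 ztop 0.084 [620.2  54.1] [42.  40.5]
s12 471 ztop 0.084 [617.2 -39.3] [40.8 40.6]
s12 1029 ztop 0.082 [ 687.  -195.5] [71.3 71.4]
s12 670 ztop 0.077 [ 445.2 -141.5] [49.8 46.9]
s12 3361 ztop 0.099 [ 497.  -414.5] [140.3  59.7]
```

View pics/s12.png

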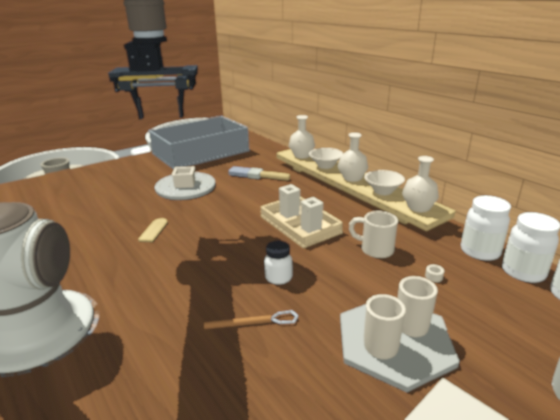

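View pics/t12.png

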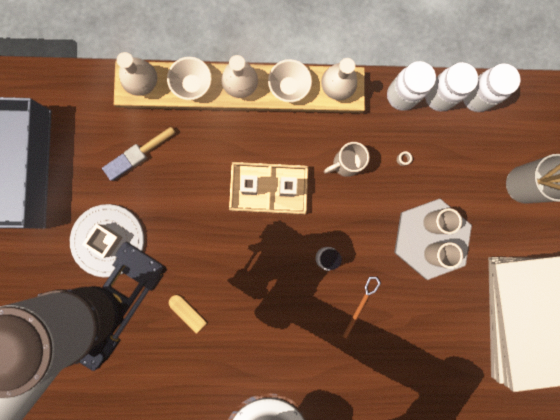

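Both views agree:
- **Tumblers:** (440,222) and (443,256) on the hexagonal bat.
- **Props:** (249,184) and (288,185), one per bay.
- **Dish:** (101,240), centred on the round bat.
- **Bystanders:** jar and mug have not moved.

Handing in.

```bash
python3 -c "
from station import r
print(r.finish_job())"
```

```text
the job is handed in; nothing more can be done
None
```

All five pieces are on their supports, and I handed the job in at about 40 s of the 136 s allowed; the hand-in gives no verdict. Each piece was lowered until the wrist felt contact before the gripper opened.

I made the last checks from the top and side cameras just before handing in, with the arm clear of everything:

| Item | Where it stands | Measured |
|---|---|---|
| Tumblers | Side by side on the hexagonal bat | About 41 mm and 38 mm from its centre (limit 70 mm) |
| Kiln props | One in each tray bay | About 47 mm either side of the dividing wall |
| Dish | Middle of the round bat | Within about 3 mm of its centre (limit 15 mm) |
| Glaze jar | Left where it was | Within 1 mm of its starting position |
| Mug | Left where it was | Looks the same in the images before and after; I have no clean starting figure for it |

The top heights fit each piece sitting flat on its support, and all five look upright. No check failed. The two cameras differed by 1 to 3 mm, which is well inside the tolerances.

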